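# Centre the sugar pot on the kitchen scale and zero it

## Task

The tippy sugar pot stands off to one side of the kitchen scale's round plate, so it will not weigh true: nudge it with light taps of the fingers until it stands upright in the middle of the plate, without gripping or lifting it, tipping it over or knocking it off. Then take the fingers off it and press the scale's green button all the way down and let it come back up, leaving the pot centred and everything else on the table where it is.

Things in the scene. Friction and masses are not known exactly. Their poses are not given: they have to be found in the camera images.
- pot: the sugar pot: white pear-shaped ceramic pot with a blue band and wooden lid, loose, 68 mm high, 0.2 to 0.4 kg. Origin at the centre of its underside, z up its axis, round about z. Foot 44 mm in diameter, widest (68 mm) 26 mm up, narrowing to 40 mm at 46 mm; lid 44 mm wide 46 to 50 mm up; knob 16 mm wide up to 68 mm. The fingers must not press on it with more than 10 N
- pot_belly (a point): centre of the pot at its widest (68 mm diameter, blue band), 26 mm above its underside: where an upright finger pushed against it touches. Pushed level here or lower it slides (about 0.8 to 2.5 N) and stops almost at once when the push stops; pushed at the lid it may tip, at the knob it tips
- pot_foot (a point): centre of the pot's underside
- plate_center (a point): centre of the top face of the scale's round dark steel weighing plate, 140 mm in diameter, 8 mm thick, fixed (it does not sink), top 44 mm above the table. An orange ring, 84 mm outer and 76 mm inner diameter, is printed round this centre: a centred pot shows an even gap inside it. z is up; its x and y mean nothing
- scale: the kitchen scale: flat grey casing, fixed to the table, 170 mm along its x and 245 mm along its y, top 25 mm above the table. Origin on the table straight under the plate's centre; the casing runs from 80 mm on its +y side to 165 mm on its -y side, where a green screen (far half) and the green button (near half) are
- tare_top (a point): centre of the top face of the green round zero button, 28 mm in diameter, in a black collar of 44 mm diameter and 12 mm height on the casing, 127 mm from the plate's centre; the top is 47 mm above the table and 10 mm above the collar (the point moves with the button). Pressed straight down
- tare (a joint): travel of the green button, m: 0 is up, 0.006 fully down; it springs back. It starts to move at about 1.5 N and is fully down at about 5 N
- flour: bystander, to be left alone: orange flour packet, 70 x 110 mm, 210 high; loose, origin at its underside
- jam: bystander, to be left alone: amber jam jar with red cap, 68 mm wide, 95 high; loose, origin at its underside
- eggcup: bystander, to be left alone: small blue egg cup, 48 mm wide, 60 high; loose, origin at its underside
- salt: bystander, to be left alone: steel salt shaker, 42 mm wide, 87 high; loose, origin at its underside
- mug: bystander, to be left alone: white mug with one handle, 80 mm wide, 90 high; loose, origin at its underside
- spoon: bystander, to be left alone: wooden spoon lying flat; loose, origin at its middle, x along it
- bowl: bystander, to be left alone: steel mixing pot, 200 mm wide, 120 high; loose, origin at its underside

How it is judged (in metres and radians):
On the way, in this order (a step that is already met when the one before it is completed fails the run):
1. the sugar pot stands still and upright in the middle of the plate, untouched (horizontal distance between pot_foot and plate_center below 0.008 m and angle between pot's own z axis and vertical below 0.08 rad and z of pot_foot in the frame of plate_center between -0.003 and 0.003 m and linear speed of pot below 0.01 m/s and contact force between the fingers and pot below 0.05 N), for 0.3 s.
2. the green button is pressed fully down (value of joint tare above 0.0045 m), for 0.05 s.
At the end, for the whole second after the job is handed in: the pot stands upright (within 0.08 rad), at rest on the plate with the centre of its foot within 8 mm of the plate's centre, untouched, and the green button is up again (less than 1.5 mm down) (all of step 1 and value of joint tare below 0.0015 m).
It fails at once if the sugar pot is lifted off the plate (by more than 12 mm) (z of pot_foot in the frame of plate_center above 0.012 m).
It fails at once if the sugar pot is tipped over (by more than 0.45 rad) (angle between pot's own z axis and vertical above 0.45 rad).
It fails at once if the sugar pot is knocked off the plate (z of pot_foot in the frame of plate_center below -0.012 m).
It fails at once if the sugar pot is gripped or struck (fingers on it with more than 10 N) (contact force between the fingers and pot above 10 N).
It fails at once if a bystander is moved by more than 20 mm (distance of any of flour, jam, eggcup, salt, mug, spoon, bowl from where it was at the start of the episode above 0.02 m).
It also fails if it takes over 58 s, if anything falls off the work surface, if the arm or the gripper's body presses on something with over 40 N, if the wrist force passes 120 N, or if a joint passes its speed limit or range.

## Robot

A 6-joint arm with a two-finger parallel gripper is mounted at the origin on the work surface. World frame = base frame: x ahead of the robot, y to its left, z up, the work surface at z = 0. Lengths are in mm, angles in degrees, forces in N, time in s.
With the tool pointing down it reaches from about 325 to 750 mm from the base axis. Payload 7.6 kg.
Tool frame: the origin (TCP) lies midway between the tips of the shut fingers; the grasp point (between the pads) lies 19 mm behind it (env.hold_point_z is the distance from the TCP to the grasp point, in mm); z points along the fingers, y is the direction in which the jaws open and shut (so a half turn about z gives the same grasp; the last joint's range is limited). The gripper opens to 85 mm and grips with 20 to 120 N. Pads are 22 mm wide; open, the fingers measure 114 mm over their backs; the gripper's body (76 mm by 85 mm) begins 54 mm behind the grasp point. The pads swing forward as they close: fully open they stand 13 mm farther back than shut.
Start: joints at [-75.648, 2.991, 80.254, -0, 96.75, -4.028], TCP at [165.571, -498.229, 231.323] pointing down, gripper open.
Joint ranges: [-166.34, 166.34], [-52.06, 124.39], [6.96, 135.62], [-60.46, 240.46], [14.63, 156.25], [-167.68, 167.68]. Speed limits (degrees/s): [147.25, 147.25, 172.46, 180, 180, 180].

## Interface

Orientations are given as a 3x3 rotation matrix whose columns are the frame's x, y, z axes.
In Python, from plant import env, jaws, sense, vision gives the robot as it stands. The module is installed in compiled form; this text tells all that it offers. Calls block until the motion is done:
- env.move_pose(position, orientation): joint-space move of the TCP to a pose.
- env.movel(position, orientation=None, max_speed=150, max_force=None): straight line of the TCP; orientation=None keeps the orientation; max_speed is the mean speed in mm/s. With max_force (N) it stops when the force on the tool has changed by that much, and returns True; else False.
- env.set_joints(angles): joint-space move.
- jaws.ungrasp() and jaws.grab(strength=None): open the fingers fully, or close them until they stop; strength is the grip in N (None keeps the last).
- env.wait(seconds).
- env.ik(position, orientation): joint angles nearest the present ones, or None.
- sense(): the state.
- vision.capture(name): name is "scene" or "top" or "wrist"; returns (picture, depth): 480x640x3 uint8, red, green, blue; 480x640 float32, mm along the optical axis (not along the pixel's ray), 0 where there is no reading.
- vision.camera_params(name): a dict with "intrinsics" (3x3 intrinsics, pixels), "D" ([k1, k2, p1, p2, k3] as OpenCV has them; the pictures are not rectified), "eye" and "attitude" of the camera in the world. Camera axes: x right, y down, z forward; pixel columns grow to the right and rows downward; lengths in mm; the calibration is good to about 2 mm. A picture is of the moment at which its call begins: read the wrist's pose just before it. camera_params takes no time and is no camera call; for the wrist camera it gives the pose at the moment of the call.
A pose or a line that the arm cannot do raises env.MotionError and nothing moves.
- env.close_job(): hands the job in, once; it reports no verdict.
The state is a dict: "clock": time; "qpos": joint angles; "joint_vel": joint speeds; "tau": joint torques, N m; "ee_pos": TCP position; "tool_rot": TCP orientation; "force": force on the tool from outside, world axes, zero at the start; "wrist_torque": the same for the moment, N m; "width": opening from 0.0 (shut) to 1.0 (fully open).
Only numpy, scipy, OpenCV 4.12 (cv2) and the standard library are available. Lean on these libraries where they do the work, as an engineer would, in place of code of your own. Each camera call takes 0.05 s, during which the arm holds its last target. There are 200 camera calls.

## Working session

There is one attempt and no reset: what is moved stays moved. The work goes in short steps, each a Python script; the robot and the scene stay as the last script left them, time stands still between calls to the robot, and variables do not carry over. Pictures are saved under pics/ and viewed, about 8 in all and at most 12, crops included, and the job is handed in when it is done.

```bash
mkdir -p pics; ls
cat > h.py <<'E'
import numpy as np, cv2
from plant import env, jaws, sense, vision
def cap(n,f=None):
    p=vision.camera_params(n); im,d=vision.capture(n)
    if f: cv2.imwrite('pics/'+f,im[:,:,::-1])
    return im,d,p
def ray(p,uv,z):
    K=np.array(p["intrinsics"],float);D=np.array(p["D"],float)
    q=cv2.undistortPoints(np.array(uv,float).reshape(-1,1,2),K,D).reshape(-1,2)
    r=np.c_[q,np.ones(len(q))]@np.array(p["attitude"]).T
    e=np.array(p["eye"]); return e+r*((z-e[2])/r[:,2])[:,None]
def proj(p,X):
    R=np.array(p["attitude"]);t=-R.T@np.array(p["eye"])
    return cv2.projectPoints(np.array(X,float).reshape(-1,3),cv2.Rodrigues(R.T)[0],t,np.array(p["intrinsics"],float),np.array(p["D"],float))[0].reshape(-1,2)
E
python3 - <<'E'
from h import *
for n in("scene","top","wrist"):
    im,d,p=cap(n,n+'0.png'); print(n,p)
print(sense())
E
```

```text
pics
scene {'intrinsics': array([[454.55243761,   0.        , 321.09240154],
       [  0.        , 454.55243761, 236.89412667],
       [  0.        ,   0.        ,   1.        ]]), 'D': array([0.03503696, 0.        , 0.        , 0.        , 0.        ]), 'eye': array([1260.15649913,  299.89602101,  679.90027636]), 'attitude': array([[-0.33311894,  0.57614993, -0.74637995],
       [ 0.94285947,  0.20935004, -0.25920758],
       [ 0.00691224, -0.79007837, -0.61296688]])}
top {'intrinsics': array([[506.84036013,   0.        , 318.00109637],
       [  0.        , 506.84036013, 245.95187472],
       [  0.        ,   0.        ,   1.        ]]), 'D': array([-0.13068104,  0.        ,  0.        ,  0.        ,  0.        ]), 'eye': array([ 415.55788088,   29.91066717, 1159.26051656]), 'attitude': array([[-0.00607257, -0.99708637,  0.07603877],
       [-0.99997611,  0.00580397, -0.00375279],
       [ 0.00330053, -0.07605974, -0.9970978 ]])}
wrist {'intrinsics': array([[330.97412514,   0.        , 322.11410895],
       [  0.        , 330.97412514, 236.4211847 ],
       [  0.        ,   0.     
[... 396 characters left out ...]
  8.32696936e-05,
        9.67500392e+01, -4.02839300e+00]), 'joint_vel': array([-0.0377045 , -0.05763378, -0.09389974,  0.02019842,  0.11895327,
        0.00105298]), 'tau': array([ 6.44882020e-04, -3.81952071e+01, -3.60423732e+01, -3.45823457e-05,
        4.62895405e-03,  2.16187397e-05]), 'ee_pos': array([ 165.50706583, -497.990359  ,  230.67593681]), 'tool_rot': array([[ 9.48983725e-01,  3.15324921e-01, -2.90653245e-04],
       [ 3.15325044e-01, -9.48983042e-01,  1.14178896e-03],
       [ 8.42095139e-05, -1.17518939e-03, -9.99999306e-01]]), 'force': array([-0.4579129 , -0.73643252,  0.41829981]), 'wrist_torque': array([-0.03942866, -0.02253942,  0.02717878]), 'width': 1.0027576779590766}
```

View pics/top0.png

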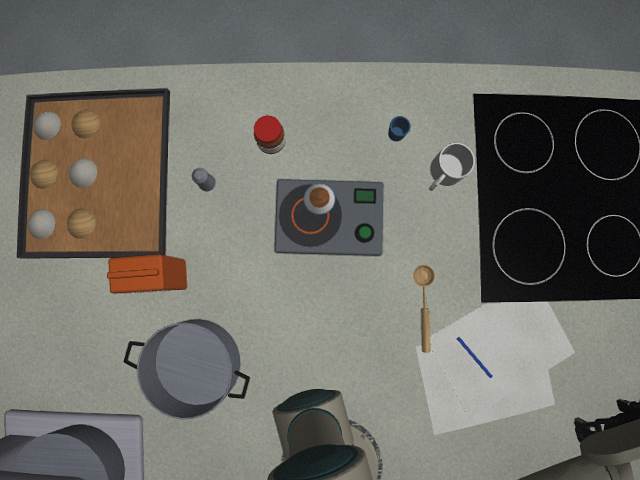

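View pics/scene0.png

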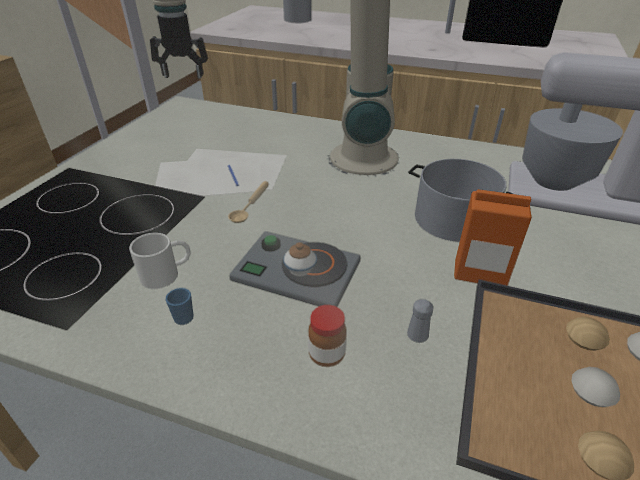

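The top view shows the plate centred near (310,215), the pot near (319,198), off towards far-right, and the green button near (365,232). The scene view agrees. The arm is parked clear of all of this.

```bash
cat >> h.py <<'E'
def circ(P):
    A=np.c_[2*P[:,:2],np.ones(len(P))];s=np.linalg.lstsq(A,(P[:,:2]**2).sum(1),rcond=None)[0]
    return s[:2],np.sqrt(s[2]+s[0]**2+s[1]**2)
def rob(P,n=4):
    for _ in range(n):
        c,r=circ(P);e=abs(np.linalg.norm(P[:,:2]-c,axis=1)-r);P=P[e<max(3,2*e.std())]
    return c,r,len(P)
def masks(im,p,c,rad):
    """orange ring pixels, green pixels, within rad mm of world xy c"""
    h=cv2.cvtColor(im,cv2.COLOR_RGB2HSV);v,u=np.mgrid[:480,:640]
    W=ray(p,np.c_[u.ravel(),v.ravel()],44).reshape(480,640,3)
    near=np.linalg.norm(W[...,:2]-c,axis=2)<rad
    return h,near,W
E
python3 - <<'E'
from h import *
im,d,p=cap("top")
c0=ray(p,[[310,215]],44)[0,:2];print("c0",c0)
h,near,W=masks(im,p,c0,55)
o=near&(h[...,0]<14)&(h[...,1]>190)&(h[...,2]>120)
print("ring",o.sum(),rob(W[o]))
h,near,W=masks(im,p,c0,160)
g=near&(h[...,0]>50)&(h[...,0]<75)&(h[...,1]>100)
n,l,s,ce=cv2.connectedComponentsWithStats(g.astype('uint8'))
for i in range(1,n):
    if s[i,4]>20: print("green",s[i],ce[i],ray(p,[ce[i]],47)[0])
print("pot knob guess",ray(p,[[319.5,197]],112)[0], ray(p,[[319.5,199]],70)[0])
print('hsv pot',h[190:206,319],h[215,290:330:2])
print('depth',d[197,319],d[215,310],d[240,320],d[270,320])
E
```

```text
c0 [569.56651847  43.04278948]
ring 43 (array([570.5707041 ,  43.02949689]), np.float64(39.956650377460726), 43)
green [356 190  18  11 178] [364.30337079 195.36516854] [612.60087169 -77.92816358  47.        ]
green [359 226  13  13 129] [364.69767442 231.89147287] [530.92641786 -77.61221305  47.        ]
pot knob guess [598.02056963  22.21287951 112.        ] [600.9362914   21.93220503  70.        ]
hsv pot [[ 13 142  97]
 [ 12 146 101]
 [ 13 138 107]
 [ 12 147 106]
 [ 12 145 109]
 [ 12 149 111]
 [ 12 145 109]
 [ 13 152 106]
 [ 13 144 106]
 [ 12 143  91]
 [ 13 155  92]
 [ 13 148 102]
 [ 12 144 103]
 [ 12 140 102]
 [ 13 140 100]
 [ 14 152  89]] [[ 99  48  53]
 [ 10 199 169]
 [103  42  55]
 [ 90   5  52]
 [105  20  50]
 [113  21  48]
 [135  10  50]
 [107  32  56]
 [135  10  50]
 [100  15  50]
 [102  26  50]
 [100  15  52]
 [100  15  52]
 [113  20  50]
 [109  48  59]
 [105  44  58]
 [110  31  49]
 [150   5  51]
 [108  48  53]
 [ 10 199 156]]
depth 1059.0999 1121.8145 1120.0593 1158.9331
```

Ring radius 40 mm and button distance 127 mm match the sheet. The pot is about 35 mm off, at (+28,-21). Next I shut the fingers, hover behind the pot with tool x along the push, and look from close by.

```bash
cat >> h.py <<'E'
C=np.array([570.6,43.0])
def rot(u):
    u=np.array([u[0],u[1],0.]);u/=np.linalg.norm(u);z=np.array([0,0,-1.]);return np.c_[u,np.cross(z,u),z]
E
python3 - <<'E'
from h import *
P=np.array([598,22.]);u=(C-P)/np.linalg.norm(C-P);R=rot(u)
t=P-u*66
print(u,t,[env.ik([*t,z],R) for z in(190,58)])
jaws.grab(20)
env.move_pose([*t,190],R)
s=sense();print(s["clock"],s["ee_pos"],s["force"],s["width"])
im,d,p=cap("wrist","w1.png");print(p["eye"])
np.savez('w1',im=im,d=d,**p)
E
```

```text
[-0.7936996   0.60830991] [650.38417348 -18.14845413] [array([-4.84957415e+00,  2.43311455e+01,  6.01011432e+01, -2.54444375e-14,
        9.55677113e+01, -5.73821755e+01]), array([-4.84957415e+00,  2.94390966e+01,  6.86946364e+01, -2.54444375e-14,
        8.18662670e+01, -5.73821755e+01])]
3.3917 [650.32444491 -19.25849744 190.16903154] [-0.75941143  0.08121082  0.28167539] -0.0021167230682192103
[589.6604922   26.47257404 332.0647869 ]
```

View pics/w1.png

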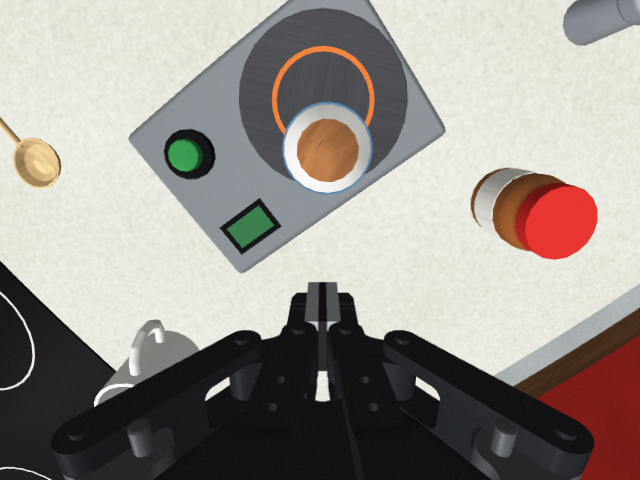

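The wrist view shows the pot at (327,148) with the blue belly rim all round, the ring around (323,97) and the button at (184,153). The shut fingers are at the bottom, clear of everything. Measuring from this view.

```bash
cat >> h.py <<'E'
def look(im,p,P,dbg=0):
    """ring centre (z=44), pot centre from belly rim (z=70), lid (z=94)"""
    h,near,W=masks(im,p,C,60)
    o=near&(h[...,0]<14)&(h[...,1]>170)&(h[...,2]>180)
    ring=rob(W[o])
    h,near,W=masks(im,p,P,70)
    b=(h[...,0]>95)&(h[...,0]<120)&(h[...,1]>70)&(h[...,2]>70)&near
    v,u=np.nonzero(b);belly=rob(ray(p,np.c_[u,v],70)) if len(u)>20 else None
    w=near&(h[...,0]>5)&(h[...,0]<20)&(h[...,1]>90)&(h[...,1]<165)
    n,l,s,ce=cv2.connectedComponentsWithStats(cv2.morphologyEx(w.astype('uint8'),cv2.MORPH_OPEN,np.ones((5,5))))
    lid=None
    if n>1:
        i=1+s[1:,4].argmax();cn=cv2.findContours((l==i).astype('uint8'),0,1)[0][0][:,0,:];lid=rob(ray(p,cn,95))
    return ring,belly,lid
E
python3 - <<'E'
from h import *
p=dict(np.load('w1.npz'));im=p["im"]
print(*look(im,p,np.array([598,22.])),sep='\n')
h=cv2.cvtColor(im,cv2.COLOR_RGB2HSV);print(h[148,365:376],h[148,300:310:3],im[97,370:380,:].tolist())
g=(h[...,0]>55)&(h[...,0]<75)&(h[...,1]>100)
n,l,s,ce=cv2.connectedComponentsWithStats(g.astype('uint8'))
for i in range(1,n):
    if s[i,4]>50: print(s[i],ray(p,[ce[i]],47)[0])
fx=ray(p,[[307,285],[338,285]],190);print("finger tip corners",fx)
E
```

```text
(array([569.56769623,  43.03815594]), np.float64(39.92376548088653), 1014)
(array([600.94256469,  22.76350147]), np.float64(34.149299592337655), 550)
(array([600.77014402,  22.77962288]), np.float64(21.060364084944993), 174)
[[ 38   6 177]
 [ 30   4 175]
 [ 24   7 175]
 [ 30   6 175]
 [ 30   4 172]
 [105  59 168]
 [104 117 176]
 [106  86 122]
 [114  16  80]
 [114  16  81]
 [120  18  83]] [[ 13 153 167]
 [ 13 151 174]
 [ 13 152 174]
 [ 14 152 186]] [[240, 132, 62], [240, 133, 62], [241, 133, 62], [238, 130, 61], [167, 104, 67], [76, 77, 80], [79, 79, 83], [78, 79, 84], [78, 78, 82], [76, 77, 80]]
[168 138  35  34 930] [531.34592356 -75.30871518  47.        ]
[ 227  205   47   43 1031] [613.30323503 -72.67258233  47.        ]
finger tip corners [[639.42428307 -20.61667664 190.        ]
 [648.35252053  -9.03502648 190.        ]]
```

The measurements agree (ring r 39.9, belly r 34.1, lid centre matches): the pot is (+31.4,-20.3) from the centre. First push stops about 10 mm short, then I look.

```bash
cat >> h.py <<'E'
C=np.array([569.6,43.0])
def st(): s=sense();return round(float(s["clock"]),2),s["ee_pos"].round(1),s["force"].round(2)
E
python3 - <<'E'
from h import *
P=np.array([600.9,22.8]);L=np.linalg.norm(C-P);u=(C-P)/L;R=rot(u)
a=P-u*64
env.movel([*a,190],R,max_speed=80)
env.movel([*a,58],max_speed=80,max_force=8);print(st())
env.movel([*(P-u*50),58],max_speed=50,max_force=6);env.wait(.2);print(st())
print(env.movel([*(C-u*(45+10)),58],max_speed=20,max_force=5),st())
env.wait(.3);print(st())
env.movel([*(C-u*70),58],max_speed=40)
env.movel([*(C-u*70),150],max_speed=100);env.wait(.2)
print(st())
im,d,p=cap("wrist","w2.png")
print(*look(im,p,C-u*10),u,sep='\n')
E
```

```text
(5.49, array([655. , -11.9,  58.6]), array([-0.5 ,  0.14,  0.96]))
(6.12, array([643. ,  -4.4,  58. ]), array([-0.67,  0.12, -0.61]))
False (7.89, array([615.8,  13.2,  58. ]), array([ 1.38, -0.92,  1.19]))
(8.19, array([615.8,  13.2,  58. ]), array([ 1.4 , -0.05,  0.31]))
(9.98, array([628.1,   5.1, 149.2]), array([ 0.51,  0.25, -0.76]))
(array([569.6590564 ,  42.90709805]), np.float64(40.00273204473262), 1104)
(array([577.44663626,  36.36470149]), np.float64(34.17161424628374), 759)
(array([577.17261813,  36.5188924 ]), np.float64(21.071818652801703), 208)
[-0.84021774  0.54224915]
```

View pics/w2.png

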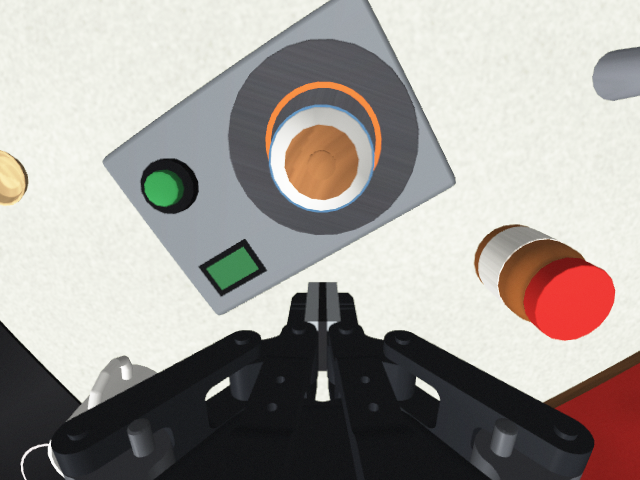

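The pot is upright, close to the ring's lower edge at (322,160), with 10.1 mm to go. The pot-to-TCP offset came out at 44.8 mm, as assumed. The last push goes along the corrected direction.

Run:
```python
from h import *
P=np.array([577.4,36.4]);u=(C-P)/np.linalg.norm(C-P);R=rot(u)
a=P-u*60
env.movel([*a,150],R,max_speed=60)
env.movel([*a,58],max_speed=80,max_force=8)
env.movel([*(P-u*50),58],max_speed=40,max_force=6);env.wait(.2);print(st())
print(env.movel([*(C-u*45),58],max_speed=18,max_force=5),st())
env.wait(.3);print(st())
env.movel([*(C-u*62),58],max_speed=40)
env.movel([*(C-u*62),150],max_speed=100);env.wait(.3)
print(st())
im,d,p=cap("wrist","w3.png")
print(*look(im,p,C),u,sep='\n')
```

```text
(12.23, array([615.6,   4. ,  58. ]), array([-0.41,  0.49,  0.39]))
False (13.22, array([603.9,  14. ,  58. ]), array([0.62, 0.72, 0.63]))
(13.53, array([604. ,  13.9,  58. ]), array([-0.42, -0.17, -0.08]))
(15.47, array([616.8,   3. , 149.6]), array([ 0.01,  0.14, -0.17]))
(array([570.2995632,  42.788908 ]), np.float64(40.57269708137547), 1133)
(array([570.16694994,  43.46123282]), np.float64(33.996947968673354), 598)
(array([570.12730542,  43.60129468]), np.float64(21.04875328210397), 206)
[-0.76338629  0.64594224]
```

View pics/w3.png

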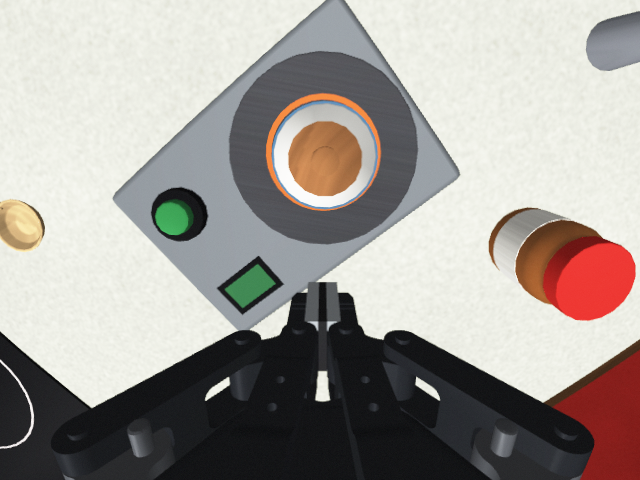

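The pot is upright and evenly inside the ring: (570.2,43.5) against a plate centre of about (569.6,43.0). Next I press the button at about (531,-76).

Run:
```python
from h import *
B=np.array([531.0,-76.3])
env.movel([*B,150],max_speed=100)
env.movel([*B,56],max_speed=80,max_force=8);env.wait(.3);print(st())
print(env.movel([*B,38.5],max_speed=12,max_force=9),st())
env.wait(.3);print(st())
env.movel([*B,60],max_speed=30)
env.movel([*B,190],max_speed=100)
# look from the side of the plate: camera over the button/plate
env.movel([616.8,3,150],max_speed=120);env.wait(.3);print(st())
im,d,p=cap("wrist","w4.png")
print(*look(im,p,C),sep='\n')
h=cv2.cvtColor(im,cv2.COLOR_RGB2HSV);g=((h[...,0]>55)&(h[...,0]<75)&(h[...,1]>100)).astype('uint8')
n,l,s,ce=cv2.connectedComponentsWithStats(g)
for i in range(1,n):
    if s[i,4]>50:
        x,y=ce[i].astype(int);print(s[i],ray(p,[ce[i]],47)[0],"z",p["eye"][2]+(p["attitude"]@np.linalg.inv(p["intrinsics"])@[x,y,1])[2]*np.median(d[y-3:y+4,x-3:x+4]))
```

```text
(18.46, array([531.1, -76.3,  56.2]), array([ 0.26, -0.52, -0.05]))
True (19.63, array([531. , -76.3,  41.1]), array([-1.38,  0.07,  4.58]))
(19.93, array([531. , -76.3,  41. ]), array([-1.93, -0.36,  5.94]))
(23.66, array([616.7,   2.7, 150.3]), array([ 0.11,  0.31, -0.5 ]))
(array([570.30876614,  42.82254023]), np.float64(40.54467440612421), 1138)
(array([570.15950002,  43.46234129]), np.float64(33.99429064002019), 591)
(array([570.0207214 ,  43.68596194]), np.float64(21.05879293949983), 205)
[ 155  199   40   36 1099] [530.69539638 -74.28817633  47.        ] z 45.95730371189188
[ 225  264   51   44 1144] [610.43250316 -69.61233435  47.        ] z 25.403860713622578
```

View pics/w4.png

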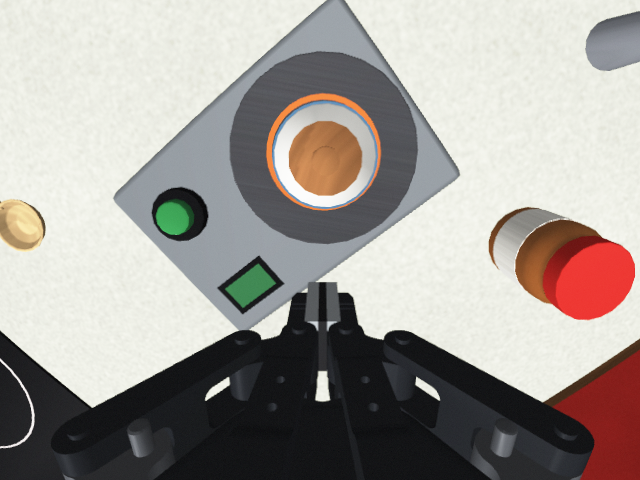

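The TCP stopped at z = 41.0 under the 9 N limit, which is the full 6 mm of travel. The button is up again (z about 46) and the pot has not moved. Handing in.

```bash
python3 -c "
from h import *
env.close_job();print(st())"
```

```text
the job is handed in; nothing more can be done
the job is handed in; nothing more can be done
```

The sugar pot now stands upright in the middle of the plate, and the green button has been pressed fully down and is back up. The job is handed in at about 24 s on the robot clock; it gave no verdict.

- **Pot:** I moved it with two slow pushes of the shut fingers at belly height, about 27 mm and then 10 mm, looking again after each. In the last wrist picture its centre was under 1 mm from the centre of the orange ring. Force readings just after each push stayed under about 2 N, and the 5 N stop never triggered.
- **Button:** The fingers stopped at z = 41.0 mm on the 9 N limit, which is the full 6 mm of travel. Afterwards the button top measured about 46 mm by depth, against 47 mm when up, within the calibration error.
- **Disagreements:** The button's position differed by about 2 mm between the top and wrist cameras, so I pressed between the two. The ring fit came out 0.6 mm larger once the pot stood inside it. Neither mattered.
- **Bystanders:** I saw no contact with any of them. The jam jar and spoon looked unmoved in the wrist pictures, but I did not measure any bystander again at the end.

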